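# Deal the pin tins into the card trays

## Task

Share the tins of drawing pins out among the three trays, one tin at a time in turn: red, blue, green and round again; the red tray already has its first, so carry on with blue until every tin is dealt and each tray holds two. Slide the tins flat along the desk, without lifting them, through the open mouth of the tray until the whole tin is inside, and leave it there. Do not disturb the clip pot, ink bottle, pencil sharpener or stapler.

Things in the scene. Friction and masses are not known exactly. Their poses are not given: they have to be found in the camera images.
- tin0_mid (a point): round flat steel tin of drawing pins with a brass rim and yellow label disc, diameter 60, height 24, 80 to 180 g, loose; the point is its centre, 12 above the desk when it lies flat. This one starts in the red tray: it is the first one dealt
- tin1_mid (a point): round flat steel tin of drawing pins with a brass rim and yellow label disc, diameter 60, height 24, 80 to 180 g, loose; the point is its centre, 12 above the desk when it lies flat. Starts on the open desk in front of the trays
- tin2_mid (a point): round flat steel tin of drawing pins with a brass rim and yellow label disc, diameter 60, height 24, 80 to 180 g, loose; the point is its centre, 12 above the desk when it lies flat. Starts on the open desk in front of the trays
- tin3_mid (a point): round flat steel tin of drawing pins with a brass rim and yellow label disc, diameter 60, height 24, 80 to 180 g, loose; the point is its centre, 12 above the desk when it lies flat. Starts on the open desk in front of the trays
- tin4_mid (a point): round flat steel tin of drawing pins with a brass rim and yellow label disc, diameter 60, height 24, 80 to 180 g, loose; the point is its centre, 12 above the desk when it lies flat. Starts on the open desk in front of the trays
- tin5_mid (a point): round flat steel tin of drawing pins with a brass rim and yellow label disc, diameter 60, height 24, 80 to 180 g, loose; the point is its centre, 12 above the desk when it lies flat. Starts on the open desk in front of the trays
- red_tray: red painted card tray fixed to the desk: three walls 30 high and 5 thick (left, right, back), 155 long by 100 wide outside; its open mouth, 90 wide between the walls, faces the robot side; no sill, and the floor is a paper-thin liner level with the desk. Room for two tins one behind the other. Origin: centre of the footprint at desk level; x axis points from the mouth (at x = -77.5) to the inner face of the back wall (at x = +72.5), y across to the left
- blue_tray: blue painted card tray fixed to the desk: three walls 30 high and 5 thick (left, right, back), 155 long by 100 wide outside; its open mouth, 90 wide between the walls, faces the robot side; no sill, and the floor is a paper-thin liner level with the desk. Room for two tins one behind the other. Origin: centre of the footprint at desk level; x axis points from the mouth (at x = -77.5) to the inner face of the back wall (at x = +72.5), y across to the left
- green_tray: green painted card tray fixed to the desk: three walls 30 high and 5 thick (left, right, back), 155 long by 100 wide outside; its open mouth, 90 wide between the walls, faces the robot side; no sill, and the floor is a paper-thin liner level with the desk. Room for two tins one behind the other. Origin: centre of the footprint at desk level; x axis points from the mouth (at x = -77.5) to the inner face of the back wall (at x = +72.5), y across to the left
- clip_pot: bystander: round black pot of paper clips, diameter 40, height 42, loose, stands in the row of tins; origin at centre of underside
- ink_bottle: bystander: small round blue ink bottle with a black cap, diameter 32, height 42, loose, stands just in front of the trays; origin at centre of underside
- sharpener: bystander: brass pencil sharpener block, 34 (its x axis) x 26, 22 high, loose, lies just in front of the trays; origin at centre of underside
- stapler: bystander: red and black stapler 130 long (its x axis) by 36 wide, 43 high, loose, beside the trays at the left; origin at centre of underside

How it is judged (in metres and radians):
On the way, in this order (a step that is already met when the one before it is completed fails the run):
1. a tin has been slid into the blue tray (horizontal distance between any of tin1_mid, tin2_mid, tin3_mid, tin4_mid, tin5_mid and blue_tray below 0.052 m), for 0.1 s.
2. then one into the green tray (horizontal distance between any of tin1_mid, tin2_mid, tin3_mid, tin4_mid, tin5_mid and green_tray below 0.052 m), for 0.1 s.
3. then a second one into the red tray (horizontal distance between any of tin1_mid, tin2_mid, tin3_mid, tin4_mid, tin5_mid and red_tray below 0.052 m), for 0.1 s.
4. then a second one into the blue tray ((horizontal distance between each of tin1_mid, tin2_mid and blue_tray below 0.052 m or horizontal distance between each of tin1_mid, tin3_mid and blue_tray below 0.052 m or horizontal distance between each of tin1_mid, tin4_mid and blue_tray below 0.052 m or horizontal distance between each of tin1_mid, tin5_mid and blue_tray below 0.052 m or horizontal distance between each of tin2_mid, tin3_mid and blue_tray below 0.052 m or horizontal distance between each of tin2_mid, tin4_mid and blue_tray below 0.052 m or horizontal distance between each of tin2_mid, tin5_mid and blue_tray below 0.052 m or horizontal distance between each of tin3_mid, tin4_mid and blue_tray below 0.052 m or horizontal distance between each of tin3_mid, tin5_mid and blue_tray below 0.052 m or horizontal distance between each of tin4_mid, tin5_mid and blue_tray below 0.052 m)), for 0.1 s.
5. then the last one, the green tray's second: every tin is in a tray, two in each (horizontal distance between tin0_mid and red_tray below 0.052 m and (horizontal distance between tin1_mid and red_tray below 0.052 m or horizontal distance between tin1_mid and blue_tray below 0.052 m or horizontal distance between tin1_mid and green_tray below 0.052 m) and (horizontal distance between tin2_mid and red_tray below 0.052 m or horizontal distance between tin2_mid and blue_tray below 0.052 m or horizontal distance between tin2_mid and green_tray below 0.052 m) and (horizontal distance between tin3_mid and red_tray below 0.052 m or horizontal distance between tin3_mid and blue_tray below 0.052 m or horizontal distance between tin3_mid and green_tray below 0.052 m) and (horizontal distance between tin4_mid and red_tray below 0.052 m or horizontal distance between tin4_mid and blue_tray below 0.052 m or horizontal distance between tin4_mid and green_tray below 0.052 m) and (horizontal distance between tin5_mid and red_tray below 0.052 m or horizontal distance between tin5_mid and blue_tray below 0.052 m or horizontal distance between tin5_mid and green_tray below 0.052 m)), for 0.1 s.
At the end, for the whole second after the job is handed in: All six tins lie flat inside the trays, two in each (a tray has no room for three), the first one still in the red tray: each tin's centre within 52 mm of its tray's centre seen from above, that is the whole tin inside the mouth to within about 4 mm (all of step 5 and angle between each of tin0_mid, tin1_mid, tin2_mid, tin3_mid, tin4_mid, tin5_mid's own z axis and vertical below 0.15 rad); the robot touches nothing.
It fails at once if a tin is lifted more than 10 mm off the desk or tipped (height (world z) of any of tin0_mid, tin1_mid, tin2_mid, tin3_mid, tin4_mid, tin5_mid above 0.022 m or angle between any of tin0_mid, tin1_mid, tin2_mid, tin3_mid, tin4_mid, tin5_mid's own z axis and vertical above 0.3 rad).
It fails at once if the paper-clip pot is shifted more than 20 mm or tipped (distance of clip_pot from where it was at the start of the episode above 0.02 m or angle between clip_pot's own z axis and vertical above 0.3 rad).
It fails at once if the ink bottle is shifted more than 20 mm or tipped (distance of ink_bottle from where it was at the start of the episode above 0.02 m or angle between ink_bottle's own z axis and vertical above 0.3 rad).
It fails at once if the pencil sharpener is shifted more than 20 mm or tipped (distance of sharpener from where it was at the start of the episode above 0.02 m or angle between sharpener's own z axis and vertical above 0.3 rad).
It fails at once if the stapler is shifted more than 20 mm or tipped (distance of stapler from where it was at the start of the episode above 0.02 m or angle between stapler's own z axis and vertical above 0.3 rad).
It also fails if it takes over 72 s, if anything falls off the work surface, if the arm or the gripper's body presses on something with over 40 N, if the wrist force passes 120 N, or if a joint passes its speed limit or range.

## Robot

A 6-joint arm with a two-finger parallel gripper is mounted at the origin on the work surface. World frame = base frame: x ahead of the robot, y to its left, z up, the work surface at z = 0. Lengths are in mm, angles in degrees, forces in N, time in s.
With the tool pointing down it reaches from about 300 to 850 mm from the base axis. Payload 4.2 kg.
Tool frame: the origin (TCP) lies midway between the tips of the shut fingers; the grasp point (between the pads) lies 19 mm behind it (env.grasp_offset is the distance from the TCP to the grasp point, in mm); z points along the fingers, y is the line along which they close (so a half turn about z gives the same grasp; the last joint's range is limited). The gripper opens to 91 mm and grips with 3 to 60 N. Pads are 32 mm wide; open, the fingers measure 118 mm over their backs; the gripper's body (76 mm by 178 mm) begins 60 mm behind the grasp point.
Start: joints at [71.62, 18.312, 89.639, -0, 72.044, -1.146], TCP at [170.366, 549.198, 213.976] pointing down, gripper open.
Joint ranges: [-177.97, 177.97], [-48.28, 115.42], [12.27, 149.76], [-77.06, 257.06], [2.81, 150.46], [-146.56, 146.56]. Speed limits (degrees/s): [147.25, 147.25, 180, 180, 180, 180].

## Interface

Orientations are given as [roll, pitch, yaw] about the fixed x, y, z axes, in that order (R = Rz(yaw) Ry(pitch) Rx(roll)).
In Python, from workcell import env, optics gives the robot as it stands. The module is installed in compiled form; this text tells all that it offers.
- The arm moves only by the tool send_rows, never from a script. Its argument "targets" is a list that holds one entry, the list of rows, each a list of 7 numbers: the turn, a rotation vector about the world's x, y, z scaled (see below), then the shift along the world's x, y, z scaled (see below), then the closure, from -1 (fully open) to 1 (shut). In form: [[[rx, ry, rz, x, y, z, gripper], ...]]. A call has 1 to 12 rows; each row shifts and turns the commanded pose from where the row before left it; what a row does not reach is not made up. The controller multiplies each number of a shift by 0.2 m and each number of a turn by pi/2 rad. A row lasts 1/10 s, in which the tool goes at most 50 mm and 8.59 degrees, less where a joint would pass 70% of its speed; a pose out of reach is approached as far as the arm can. A call with a number of a shift or a turn outside -1 to 1 is refused whole. A call with a gripper value outside its range is refused whole. The fingers move at their own pace and stop on an object; "grip_force" is the grip in N (left out, the last holds). Time passes only in rows, so rows that do not move let the fingers close. It gives the time, the measured TCP pose, the force, the opening and the grip force at its end, in the units of the state.
- env.state(): the state, without advancing time (a new reading comes with each control period).
- optics.grab_frame(name): name is "side" or "top" or "wrist"; returns (picture, depth): 480x640x3 uint8, red, green, blue; 480x640 float32, mm along the optical axis (not along the pixel's ray), 0 where there is no reading.
- optics.camera_info(name): a dict with "camera_matrix" (3x3 intrinsics, pixels), "k1" (the pictures are not rectified: a ray, as slopes to the right and down, at radius r is drawn at 1 + k1 r^2 times it, then the intrinsics apply), "R" (3x3) and "t" (3): a world point X has camera coordinates R X + t; the wrist camera has in their place "mount" (4x4, takes a point from camera to tool coordinates, whose origin is the TCP and whose axes are the flange's). Camera axes: x right, y down, z forward; pixel columns grow to the right and rows downward; lengths in mm; the calibration is good to about 2 mm. A picture is of the moment at which its call begins: read the wrist's pose just before it. camera_info takes no time and is no camera call.
- env.job_done(): hands the job in; it is judged then, once.
Trained networks look in the newest picture that a camera, given by its name, has taken for a name from the list of things; names that differ only in an ending like _2 or _b are one class to them, and where a whole thing is asked for, a point or a joint stands for the part that bears it (a point fixed in the world has none). Each returns a list of dicts, best first, with "conf" (0 to 1); they miss things now and then, are a little off and sometimes report something else, mostly with a low value. They report only what shows in the picture. A call takes as long as a camera call.
- optics.silhouettes(camera, name): "mask" (480x640 bool, what is visible of it) and "at" ([column, row] in pixels, amid what is visible of it).
- optics.place_of(camera, name): "at" ([column, row] in pixels: a listed point, or the origin of a listed thing).
The state is a dict: "time_s": time; "qpos": joint angles; "qvel": joint speeds; "effort": joint torques, N m; "ee_pos": TCP position; "ee_rot": TCP orientation; "force": force on the tool from outside, world axes, zero at the start; "torque": the same for the moment, N m; "gripper_width": finger opening in mm; "gripper_force": force on a finger pad.
Only numpy, scipy, OpenCV 4.12 (cv2) and the standard library are available. Lean on these libraries where they do the work, as an engineer would, in place of code of your own. Each camera call takes 0.05 s, during which the arm holds its last target. There are 200 camera calls.

## Working session

There is one attempt and no reset: what is moved stays moved. The work goes in short steps, Python scripts to look and compute and a tool call to move; the robot and the scene stay as the last step left them, time stands still between calls to the robot, and variables do not carry over. Pictures are saved under pics/ and viewed, at most 10 in all, crops included, and the job is handed in when it is done.

Besides the shell and the picture viewer there is one more tool, called after "Request:" by a JSON object that holds its "name" and its "arguments", one argument or row to a line. send_rows: Moves the arm, as the interface text tells. Its arguments: {"type":"object","properties":{"targets":{"type":"array"},"grip_force":{"type":"number"}},"required":["targets"]}

```bash
mkdir -p pics; cat > h.py <<'E'
import numpy as np, cv2
from workcell import env, optics
def ray2world(cam,px,z):
    c=optics.camera_info(cam);K=np.array(c["camera_matrix"]);R=np.array(c["R"]);t=np.array(c["t"])
    p=np.linalg.inv(K)@[px[0],px[1],1];d=p[:2];u=d.copy()
    for _ in range(20):u=d/(1+c["k1"]*(u@u))
    r=R.T@[u[0],u[1],1];o=-R.T@t
    return o+r*(z-o[2])/r[2]
def snap(cam,f):
    p,d=optics.grab_frame(cam);cv2.imwrite(f,p[:,:,::-1]);return p,d
E
python3 - <<'E'
from h import *
p,d=snap("top","pics/a.png")
H=dict(tin1_mid=12,red_tray=0,blue_tray=0,green_tray=0,clip_pot=0,ink_bottle=0,sharpener=0,stapler=0)
for n,z in H.items():
    for r in optics.place_of("top",n): print(n,round(r["conf"],2),np.round(r["at"]),np.round(ray2world("top",r["at"],z)))
print(env.state())
E
```

```text
tin1_mid 0.89 [271. 292.] [434. 161.  12.]
tin1_mid 0.44 [384. 292.] [434. -68.  12.]
red_tray 0.9 [450. 187.] [ 655. -215.    0.]
blue_tray 0.56 [340. 185.] [660.  18.   0.]
green_tray 0.77 [248. 182.] [667. 213.   0.]
clip_pot 0.59 [480. 310.] [ 396. -269.    0.]
ink_bottle 0.53 [299. 245.] [533. 106.   0.]
sharpener 0.68 [219. 288.] [444. 271.   0.]
sharpener 0.48 [398. 238.] [ 546. -101.    0.]
stapler 0.6 [165. 258.] [506. 385.   0.]
stapler 0.51 [248. 182.] [667. 212.   0.]
{'time_s': 0.45, 'qpos': array([ 7.16188224e+01,  1.83147453e+01,  8.96466855e+01,  2.43956809e-03,
        7.20421333e+01, -1.14450063e+00]), 'qvel': array([ 0.08389421, -0.0847423 ,  0.01267734,  0.05561435,  0.02083778,
        0.02832979]), 'effort': array([-1.96640062e-04, -4.11938488e+01, -2.31980449e+01,  7.26913568e-02,
        3.90955294e-02, -3.92580500e-05]), 'ee_pos': array([170.34566135, 549.15216793, 213.8952079 ]), 'ee_rot': array([-1.79996483e+02, -2.39140263e-03,  1.62762571e+02]), 'force': array([-0.07705019,  0.46417484, -0.3021692 ]), 'torque': array([-0.00609641,  0.00594987, -0.03476323]), 'gripper_force': 0.0, 'gripper_width': 91.05845132263256}
```

View pics/a.png

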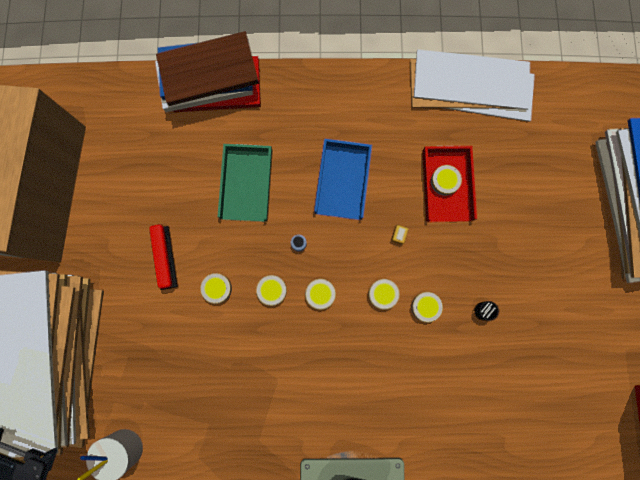

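```bash
cat >> h.py <<'E'
def tins():
    p,d=optics.grab_frame("top");h=cv2.cvtColor(p,cv2.COLOR_RGB2HSV)
    m=cv2.inRange(h,(24,150,120),(34,255,255));n,l,s,c=cv2.connectedComponentsWithStats(m)
    return [(np.round(ray2world("top",c[i],24)[:2],1).tolist(),int(s[i,4])) for i in range(1,n) if s[i,4]>60],h
E
python3 - <<'E'
from h import *
t,h=tins();print(t)
from cv2 import minAreaRect
for n,(a,b) in dict(red=(0,5),blue=(100,118),green=(65,90)).items():
    m=cv2.inRange(h,(a,120,30),(b,255,255))
    m[:135]=0;m[228:]=0;m[:,:200]=0;m[:,490:]=0
    m=cv2.morphologyEx(m,cv2.MORPH_OPEN,np.ones((3,3)))
    cs,_=cv2.findContours(m,0,2);c=max(cs,key=cv2.contourArea);r=cv2.minAreaRect(c);b=cv2.boxPoints(r)
    for z in (0,30):
        w=np.array([ray2world("top",q,z)[:2] for q in b]);print(n,z,np.round(w).tolist(),np.round(w.mean(0)))
for n in("ink_bottle","sharpener","clip_pot","stapler"):
    print(n,[(round(r["conf"],2),np.round(ray2world("top",r["at"],15)[:2])) for r in optics.silhouettes("top",n)])
print(optics.camera_info("wrist")["mount"],optics.camera_info("top")["t"])
E
```

```text
[([667.5, -202.6], 317), ([443.4, 273.9], 345), ([439.1, 160.9], 345), ([431.2, 62.0], 345), ([430.4, -66.4], 344), ([403.3, -154.0], 349), ([80.0, 519.2], 74)]
red 0 [[668.0, -164.0], [671.0, -257.0], [584.0, -256.0], [582.0, -164.0]] [ 626. -210.]
red 30 [[660.0, -158.0], [663.0, -248.0], [579.0, -247.0], [576.0, -157.0]] [ 620. -202.]
blue 0 [[600.0, 74.0], [763.0, 52.0], [749.0, -50.0], [586.0, -26.0]] [674.  12.]
blue 30 [[594.0, 74.0], [753.0, 52.0], [739.0, -47.0], [580.0, -23.0]] [666.  14.]
green 0 [[591.0, 274.0], [740.0, 267.0], [732.0, 166.0], [584.0, 174.0]] [662. 220.]
green 30 [[586.0, 268.0], [730.0, 262.0], [723.0, 163.0], [579.0, 171.0]] [654. 216.]
ink_bottle [(0.71, array([535., 108.]))]
sharpener [(0.54, array([550., -96.]))]
clip_pot [(0.8, array([ 394., -268.])), (0.19, array([442., 167.]))]
stapler [(0.61, array([511., 383.])), (0.43, array([ 663., -207.]))]
[[ 9.39767079e-04 -9.62823454e-01 -2.70129808e-01  7.67672855e+01]
 [ 9.99998973e-01  1.19712550e-03 -7.87970767e-04 -8.21450379e-01]
 [ 1.08205602e-03 -2.70128790e-01  9.62823590e-01 -1.70805125e+02]
 [ 0.00000000e+00  0.00000000e+00  0.00000000e+00  1.00000000e+00]] [  67.73565713  523.94280448 1005.46567303]
```

```bash
cat >> h.py <<'E'
def w2p(X):
    c=optics.camera_info("top");X=np.array(X,float);q=X@np.array(c["R"]).T+c["t"];u=q[:,:2]/q[:,2:]
    u=u*(1+c["k1"]*(u**2).sum(1,keepdims=True));K=np.array(c["camera_matrix"]);return u*[K[0,0],K[1,1]]+K[:2,2]
T=dict(red=(658,-208,0),blue=(666,14,-8),green=(660,216,-2.5))
def loc(n,l,w,z):
    x,y,a=T[n];a=np.radians(a);return [x+l*np.cos(a)-w*np.sin(a),y+l*np.sin(a)+w*np.cos(a),z]
E
python3 - <<'E'
from h import *
p=cv2.imread("pics/a.png")[130:240,200:500];p=cv2.resize(p,None,fx=2.66,fy=2.66,interpolation=2)
for n in T:
    for z,h,col in((30,50,(255,255,255)),(0,45,(0,255,255))):
        q=[loc(n,-77.5,-h,z),loc(n,77.5 if z else 72.5,-h,z),loc(n,77.5 if z else 72.5,h,z),loc(n,-77.5,h,z)]
        u=((w2p(q)-[200,130]+.5)*2.66).astype(int);cv2.polylines(p,[u],True,col,1)
cv2.imwrite("pics/b.png",p)
E
```

```text
(no output)
```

View pics/b.png

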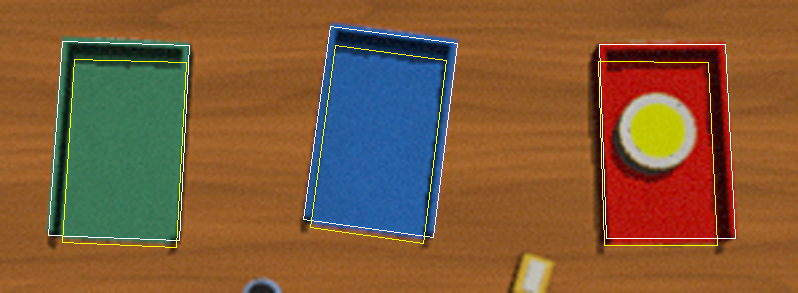

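Request:
{"name": "send_rows", "arguments": {
  "targets": [
    [[0,0,0.0063,0.092,-0.216,0,0.12],[0,0,0.0063,0.092,-0.216,0,0.12],[0,0,0.0063,0.092,-0.216,0,0.12],[0,0,0.0063,0.092,-0.216,0,0.12],[0,0,0.0063,0.092,-0.216,-0.06,0.12],[0,0,0.0063,0.092,-0.216,-0.06,0.12],[0,0,0.0063,0.092,-0.216,-0.06,0.12],[0,0,0.0063,0.092,-0.216,-0.06,0.12],[0,0,0.0063,0.092,-0.216,-0.06,0.12],[0,0,0.0063,0.092,-0.216,-0.06,0.12],[0,0,0.0063,0.092,-0.216,-0.06,0.12],[0,0,0,0,0,-0.2,0.12]]
  ],
  "grip_force": 20
}}

```text
time_s: 1.9
ee_pos: [378.4, 70.1, 92.0]
ee_rot: [179.8, 0.6, 168.6]
force: [0.4, 1.4, -1.5]
gripper_width: 40.1
gripper_force: 0.0
```

Request:
{"name": "send_rows", "arguments": {
  "targets": [
    [[0,0,0,0,0,-0.2,0.12],[0,0,0,0,0,-0.15,0.12],[0,0,0,0,0,-0.07,0.12],[0,0,0,0,0,0,0.12]]
  ]
}}

```text
time_s: 2.3
ee_pos: [371.4, 73.6, 4.5]
ee_rot: [-179.9, -0.2, 169.0]
force: [-0.7, 0.8, 0.3]
gripper_width: 40.3
gripper_force: 0.0
```

Request:
{"name": "send_rows", "arguments": {
  "targets": [
    [[0,0,0,0.074,-0.0145,0,0.12],[0,0,0,0.074,-0.0145,0,0.12],[0,0,0,0.123,-0.024,0,0.12],[0,0,0,0.123,-0.024,0,0.12],[0,0,0,0.123,-0.024,0,0.12],[0,0,0,0.123,-0.024,0,0.12],[0,0,0,0.123,-0.024,0,0.12],[0,0,0,0.123,-0.024,0,0.12],[0,0,0,0.123,-0.024,0,0.12],[0,0,0,0.1,-0.02,0,0.12],[0,0,0,0.08,-0.016,0,0.12],[0,0,0,0.05,-0.01,0,0.12]]
  ]
}}

```text
time_s: 3.5
ee_pos: [623.7, 24.9, 7.7]
ee_rot: [179.9, 0.2, 169.0]
force: [-1.0, 0.7, 1.7]
gripper_width: 40.4
gripper_force: 0.6
```

```bash
python3 - <<'E'
from h import *
s=env.state();print(s["ee_pos"],s["force"]);snap("top","pics/c.png");print(tins()[0])
E
```

```text
[623.69440904  24.91129447   7.71784534] [-0.99144177  0.69567157  1.71725786]
[([667.5, -202.5], 315), ([443.5, 273.9], 344), ([439.0, 161.0], 349), ([405.8, -163.8], 153), ([80.1, 518.9], 83)]
```

View pics/c.png

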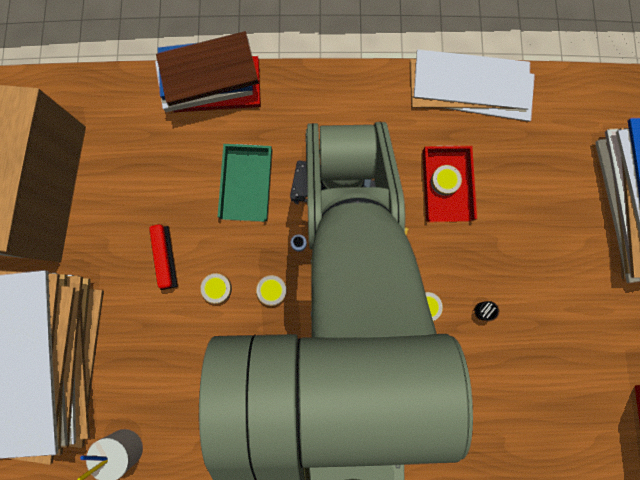

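Request:
{"name": "send_rows", "arguments": {
  "targets": [
    [[0,0,0,0.08,-0.016,0,0.12],[0,0,0,0.07,-0.014,0,0.12],[0,0,0,0.04,-0.008,0,0.12],[0,0,0,0,0,0,0.12],[0,0,0,-0.075,0.015,0,0.12],[0,0,0,-0.05,0.01,0.15,0.12],[0,0,0,0,0,0.24,0.12],[0,0,0,-0.2,0.1,0.06,0.12],[0,0,0,-0.2,0.12,0,0.12],[0,0,0,-0.18,0.17,0,0.12]]
  ]
}}

```text
time_s: 4.6
ee_pos: [515.1, 100.7, 96.7]
ee_rot: [180.0, 0.0, 168.9]
force: [0.0, 1.5, -0.2]
gripper_width: 40.2
gripper_force: 0.0
```

```bash
python3 - <<'E'
from h import *
s=env.state();print(s["ee_pos"],s["ee_rot"]);print(tins()[0])
snap("side","pics/d.png")
E
```

```text
[515.11393064 100.67376159  96.74844249] [1.79987358e+02 2.03824912e-02 1.68889058e+02]
[([698.4, 9.8], 309), ([667.5, -202.6], 316), ([443.4, 273.8], 346), ([452.2, 156.9], 67), ([430.3, -66.4], 344), ([403.4, -154.0], 350), ([80.2, 518.7], 83)]
```

View pics/d.png

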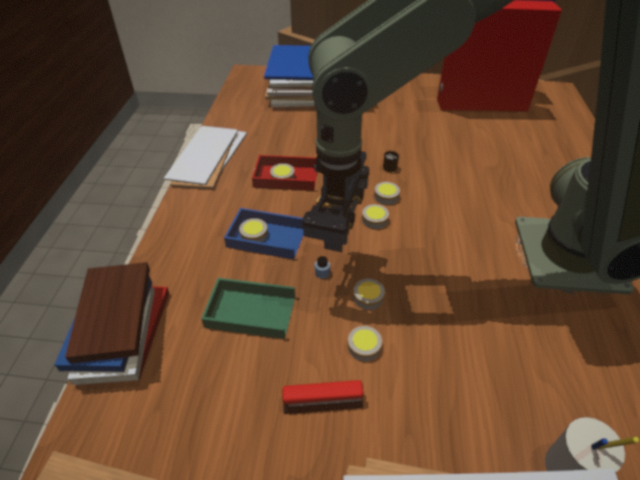

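Request:
{"name": "send_rows", "arguments": {
  "targets": [
    [[0,0,-0.037,-0.101,0.169,0,0.12],[0,0,-0.037,-0.101,0.169,0,0.12],[0,0,-0.037,-0.101,0.169,0,0.12],[0,0,-0.037,-0.101,0.169,0,0.12],[0,0,-0.037,-0.101,0.169,0,0.12],[0,0,-0.037,-0.101,0.169,0,0.12],[0,0,0,0,0,0,0.12],[0,0,0,0,0,-0.2,0.12],[0,0,0,0,0,-0.17,0.12],[0,0,0,0,0,-0.08,0.12],[0,0,0,0,0,0,0.12]]
  ]
}}

```text
time_s: 5.8
ee_pos: [395.2, 301.7, 3.9]
ee_rot: [-179.7, -0.1, 149.0]
force: [-0.4, -0.4, 0.3]
gripper_width: 40.0
gripper_force: 0.0
```

Request:
{"name": "send_rows", "arguments": {
  "targets": [
    [[0,0,0,0.051,-0.031,0,0.12],[0,0,0,0.077,-0.046,0,0.12],[0,0,0,0.094,-0.057,0,0.12],[0,0,0,0.094,-0.057,0,0.12],[0,0,0,0.086,-0.052,0,0.12],[0,0,0,0.06,-0.036,0,0.12],[0,0,0,0.043,-0.026,0,0.12],[0,0,0,-0.064,0.039,0,0.12],[0,0,0.079,-0.009,-0.032,0,0.12],[0,0,0.079,-0.009,-0.032,0,0.12],[0,0,0.079,-0.009,-0.032,0,0.12],[0,0,0.079,-0.009,-0.032,0,0.12]]
  ]
}}

```text
time_s: 7.0
ee_pos: [476.0, 225.2, 6.2]
ee_rot: [-180.0, -0.0, 177.8]
force: [0.1, 0.7, 0.2]
gripper_width: 40.0
gripper_force: 0.0
```

```bash
python3 - <<'E'
from h import *
s=env.state();print(s["ee_pos"],s["ee_rot"]);print(tins()[0]);optics.grab_frame("side")
for r in optics.place_of("side","tin1_mid"): print(r["conf"],ray2world("side",r["at"],12))
E
```

```text
[475.99113629 225.17565033   6.18586422] [-1.79998855e+02 -3.10213646e-02  1.77831164e+02]
[([698.4, 9.8], 309), ([667.5, -202.5], 315), ([431.2, 157.4], 162), ([430.3, -66.4], 344), ([403.3, -154.1], 348), ([80.5, 518.2], 87)]
0.74 [435.97412006 161.82653045  12.        ]
```

Request:
{"name": "send_rows", "arguments": {
  "targets": [
    [[0,0,0,0.06,-0.003,0,0.12],[0,0,0,0.09,-0.005,0,0.12],[0,0,0,0.125,-0.006,0,0.12],[0,0,0,0.125,-0.006,0,0.12],[0,0,0,0.125,-0.006,0,0.12],[0,0,0,0.125,-0.006,0,0.12],[0,0,0,0.125,-0.006,0,0.12],[0,0,0,0.08,-0.004,0,0.12],[0,0,0,0.05,-0.003,0,0.12],[0,0,0,0,0,0,0.12],[0,0,0,-0.08,0,0,0.12],[0,0,0,-0.05,0,0.15,0.12]]
  ]
}}

```text
time_s: 8.35
ee_pos: [627.7, 214.8, 31.8]
ee_rot: [-179.8, -0.6, 177.4]
force: [-0.4, 0.4, -1.1]
gripper_width: 40.2
gripper_force: 0.0
```

Request:
{"name": "send_rows", "arguments": {
  "targets": [
    [[0,0,0,0,0,0.24,0.12],[0,0,-0.0223,-0.139,-0.173,0.02,0.12],[0,0,-0.0223,-0.139,-0.173,0.02,0.12],[0,0,-0.0223,-0.139,-0.173,0.02,0.12],[0,0,-0.0223,-0.139,-0.173,0,0.12],[0,0,-0.0223,-0.139,-0.173,0,0.12],[0,0,-0.0223,-0.139,-0.173,0,0.12],[0,0,-0.0223,-0.139,-0.173,0,0.12],[0,0,-0.0223,-0.139,-0.173,0,0.12],[0,0,-0.0223,-0.139,-0.173,0,0.12],[0,0,-0.0223,-0.139,-0.173,0,0.12],[0,0,0,0,0,0,0.12]]
  ]
}}

```text
time_s: 9.55
ee_pos: [350.3, -132.1, 95.9]
ee_rot: [-179.9, -0.1, 157.0]
force: [-0.2, -0.8, -0.6]
gripper_width: 40.3
gripper_force: 0.0
```

```bash
python3 - <<'E'
from h import *
print(tins()[0]);s=env.state();print(s["ee_pos"],s["ee_rot"]);
E
```

```text
[([700.4, 213.9], 318), ([698.4, 9.9], 309), ([667.5, -202.6], 316), ([439.1, 161.0], 343), ([430.2, -66.4], 346), ([408.7, -156.8], 233), ([80.4, 518.2], 85)]
[ 352.41963462 -131.11443681   96.10094818] [ 1.79991618e+02 -1.05208646e-02  1.57101943e+02]
```

Request:
{"name": "send_rows", "arguments": {
  "targets": [
    [[0,0,0,0,0,-0.2,0.12],[0,0,0,0,0,-0.17,0.12],[0,0,0,0,0,-0.075,0.12],[0,0,0,0,0,0,0.12],[0,0,0,0.055,-0.023,0,0.12],[0,0,0,0.083,-0.035,0,0.12],[0,0,0,0.115,-0.049,0,0.12],[0,0,0,0.115,-0.049,0,0.12],[0,0,0,0.115,-0.049,0,0.12],[0,0,0,0.115,-0.049,0,0.12],[0,0,0,0.07,-0.029,0,0.12],[0,0,0,0.046,-0.02,0,0.12]]
  ]
}}

```text
time_s: 10.8
ee_pos: [500.1, -191.4, 8.5]
ee_rot: [180.0, 0.2, 157.4]
force: [-1.2, 0.9, 1.1]
gripper_width: 40.1
gripper_force: 1.0
```

Request:
{"name": "send_rows", "arguments": {
  "targets": [
    [[0,0,0,-0.069,0.029,0,0.12],[0,0,0.085,-0.007,-0.035,0,0.12],[0,0,0.085,-0.007,-0.035,0,0.12],[0,0,0.085,-0.007,-0.035,0,0.12],[0,0,0,0.06,0,0,0.12],[0,0,0,0.09,0,0,0.12],[0,0,0,0.125,0,0,0.12],[0,0,0,0.1,0,0,0.12],[0,0,0,0.075,0,0,0.12],[0,0,0,0.06,0,0,0.12],[0,0,0,0.05,0,0,0.12],[0,0,0,0.025,0,0,0.12]]
  ]
}}

```text
time_s: 12.0
ee_pos: [597.0, -205.7, 7.2]
ee_rot: [180.0, 0.0, -179.7]
force: [-3.7, 1.1, 3.6]
gripper_width: 40.0
gripper_force: 1.9
```

Request:
{"name": "send_rows", "arguments": {
  "targets": [
    [[0,0,0,-0.08,0,0,0.12],[0,0,0,-0.05,0,0.15,0.12],[0,0,0,0,0,0.24,0.12],[0,0,0.08,-0.184,0.1055,0,0.12],[0,0,0.08,-0.184,0.1055,0,0.12],[0,0,0.08,-0.184,0.1055,0,0.12],[0,0,0.08,-0.184,0.1055,0,0.12],[0,0,0.08,-0.184,0.1055,0,0.12],[0,0,0,0,0,0,0.12]]
  ]
}}

```text
time_s: 12.9
ee_pos: [380.3, -97.9, 84.4]
ee_rot: [179.7, -0.2, -143.6]
force: [-0.3, -0.0, 0.2]
gripper_width: 40.2
gripper_force: 0.0
```

```bash
python3 - <<'E'
from h import *
print(tins()[0]);s=env.state();print(s["ee_pos"],s["ee_rot"],s["qpos"]);
E
```

```text
[([700.4, 213.9], 318), ([698.3, 9.8], 310), ([695.3, -201.5], 308), ([635.6, -205.8], 319), ([439.0, 160.9], 342), ([430.2, -66.4], 346), ([80.5, 518.3], 87)]
[384.22367561 -99.44978829  85.17677437] [ 1.79986860e+02  1.47259803e-02 -1.43683201e+02] [-1.61886368e+01  1.04626875e+01  1.22258934e+02  2.67902126e-02
  4.72798434e+01 -1.42523613e+02]
```

Request:
{"name": "send_rows", "arguments": {
  "targets": [
    [[0,0,0,0,0,-0.2,0.12],[0,0,0,0,0,-0.15,0.12],[0,0,0,0,0,-0.045,0.12],[0,0,0,0.049,0.035,0,0.12],[0,0,0,0.073,0.053,0,0.12],[0,0,0,0.101,0.073,0,0.12],[0,0,0,0.101,0.073,0,0.12],[0,0,0,0.101,0.073,0,0.12],[0,0,0,0.101,0.073,0,0.12],[0,0,0,0.101,0.073,0,0.12],[0,0,0,0.061,0.044,0,0.12],[0,0,0,0.028,0.02,0,0.12]]
  ]
}}

```text
time_s: 14.15
ee_pos: [531.8, 3.8, 7.1]
ee_rot: [-179.9, 0.1, -143.6]
force: [-1.1, -1.3, 0.9]
gripper_width: 40.5
gripper_force: 1.1
```

Request:
{"name": "send_rows", "arguments": {
  "targets": [
    [[0,0,0,-0.073,-0.053,0,0.12],[0,0,-0.082,-0.008,0.035,0,0.12],[0,0,-0.082,-0.008,0.035,0,0.12],[0,0,-0.082,-0.006,0.035,0,0.12],[0,0,-0.082,-0.006,0.035,0,0.12],[0,0,-0.082,-0.006,0.035,0,0.12],[0,0,-0.082,-0.006,0.035,0,0.12],[0,0,0,0,0,0,0.12]]
  ]
}}

```text
time_s: 14.95
ee_pos: [506.7, 34.6, 6.5]
ee_rot: [180.0, 0.0, 172.1]
force: [-0.5, -0.5, -0.7]
gripper_width: 39.9
gripper_force: 0.0
```

```bash
python3 - <<'E'
from h import *
s=env.state();print(s["ee_pos"],s["ee_rot"])
p,d=snap("side","pics/e.png")
h=cv2.cvtColor(p,cv2.COLOR_RGB2HSV)
m=cv2.inRange(h,(24,120,90),(34,255,255));n,l,st,c=cv2.connectedComponentsWithStats(m)
for i in range(1,n):
    if st[i,4]>40: print(st[i,4],c[i].round(),ray2world("side",c[i],24).round(1))
E
```

```text
[506.71747258  34.61495823   6.48020669] [1.79982465e+02 2.71798653e-02 1.72086493e+02]
124 [271. 170.] [ 694.6 -203.2   24. ]
121 [294. 170.] [ 634.7 -207.5   24. ]
190 [253. 227.] [697.3   9.1  24. ]
92 [308. 237.] [572.   27.5  24. ]
297 [369. 290.] [437.8 160.5  24. ]
298 [230. 301.] [699.3 213.5  24. ]
```

View pics/e.png

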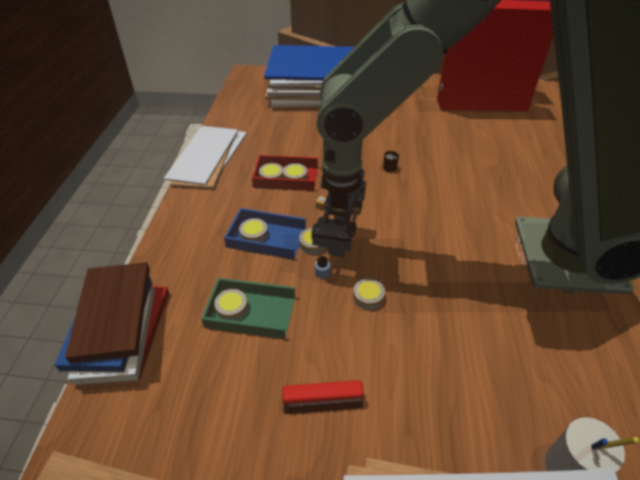

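Request:
{"name": "send_rows", "arguments": {
  "targets": [
    [[0,0,0,0.06,-0.008,0,0.12],[0,0,0,0.09,-0.012,0,0.12],[0,0,0,0.124,-0.016,0,0.12],[0,0,0,0.084,-0.011,0,0.12],[0,0,0,0.06,-0.008,0,0.12],[0,0,0,0.04,-0.005,0,0.12],[0,0,0,0,0,0,0.12],[0,0,0,-0.08,0.011,0,0.12],[0,0,0,-0.05,0.007,0.15,0.12],[0,0,0,0,0,0.24,0.12]]
  ]
}}

```text
time_s: 16.0
ee_pos: [567.6, 26.0, 81.6]
ee_rot: [-179.9, -0.6, 172.1]
force: [0.6, -0.9, 0.6]
gripper_width: 40.0
gripper_force: 0.0
```

Request:
{"name": "send_rows", "arguments": {
  "targets": [
    [[0,0,0.083,-0.18,0.1065,0,0.12],[0,0,0.083,-0.18,0.1065,0,0.12],[0,0,0.083,-0.18,0.1065,0,0.12],[0,0,0.083,-0.18,0.1065,0,0.12],[0,0,0.083,-0.18,0.1065,0,0.12],[0,0,0,0,0,0,0.12]]
  ]
}}

```text
time_s: 16.6
ee_pos: [386.7, 133.0, 83.6]
ee_rot: [179.9, -0.2, -150.3]
force: [0.6, 0.3, 0.6]
gripper_width: 40.4
gripper_force: 0.0
```

```bash
python3 - <<'E'
from h import *
print(tins()[0]);s=env.state();print(s["ee_pos"],s["ee_rot"],s["qpos"]);
E
```

```text
[([700.5, 213.8], 316), ([698.5, 9.9], 308), ([695.5, -201.6], 311), ([638.7, 16.3], 317), ([635.7, -205.7], 316), ([80.6, 518.2], 84)]
[389.96802271 132.82026506  84.07913457] [ 1.79988607e+02 -3.90656327e-02 -1.50428190e+02] [ 1.72066027e+01  1.18114182e+01  1.20595548e+02  3.73942309e-03
  4.76336330e+01 -1.02367725e+02]
```

Request:
{"name": "send_rows", "arguments": {
  "targets": [
    [[0,0,0,0,0,-0.2,0.12],[0,0,0,0,0,-0.15,0.12],[0,0,0,0,0,-0.04,0.12],[0,0,0,0.052,0.03,0,0.12],[0,0,0,0.078,0.044,0,0.12],[0,0,0,0.109,0.062,0,0.12],[0,0,0,0.109,0.062,0,0.12],[0,0,0,0.109,0.062,0,0.12],[0,0,0,0.087,0.05,0,0.12],[0,0,0,0.043,0.025,0,0.12],[0,0,0,0.022,0.012,0,0.12],[0,0,0,-0.07,-0.04,0,0.12]]
  ]
}}

```text
time_s: 17.85
ee_pos: [503.1, 194.9, 6.9]
ee_rot: [-180.0, 0.3, -150.6]
force: [-0.3, -0.7, 0.3]
gripper_width: 39.9
gripper_force: 0.0
```

Request:
{"name": "send_rows", "arguments": {
  "targets": [
    [[0,0,-0.0892,-0.012,0.037,0,0.12],[0,0,-0.0892,-0.012,0.037,0,0.12],[0,0,-0.0892,-0.008,0.037,0,0.12],[0,0,-0.0892,-0.008,0.037,0,0.12],[0,0,0,0,0,0,0.12]]
  ]
}}

```text
time_s: 18.35
ee_pos: [492.2, 223.8, 6.6]
ee_rot: [180.0, 0.0, 177.3]
force: [0.8, 0.4, -0.1]
gripper_width: 40.0
gripper_force: 0.0
```

```bash
python3 - <<'E'
from h import *
s=env.state();print(s["ee_pos"],s["ee_rot"])
p,d=snap("side","pics/f.png")
h=cv2.cvtColor(p,cv2.COLOR_RGB2HSV)
m=cv2.inRange(h,(24,120,90),(34,255,255));n,l,st,c=cv2.connectedComponentsWithStats(m)
for i in range(1,n):
    if st[i,4]>40: print(st[i,4],c[i].round(),ray2world("side",c[i],24).round(1))
E
```

```text
[492.16887083 223.83459947   6.56819001] [1.79965809e+02 4.72490377e-02 1.77347676e+02]
124 [271. 170.] [ 694.6 -203.2   24. ]
120 [294. 170.] [ 634.8 -207.5   24. ]
191 [253. 227.] [697.2   9.1  24. ]
196 [279. 231.] [637.5  15.6  24. ]
299 [230. 301.] [699.3 213.4  24. ]
246 [306. 310.] [553.2 220.2  24. ]
```

Request:
{"name": "send_rows", "arguments": {
  "targets": [
    [[0,0,0,0.07,-0.003,0,0.12],[0,0,0,0.1,-0.005,0,0.12],[0,0,0,0.125,-0.006,0,0.12],[0,0,0,0.09,-0.004,0,0.12],[0,0,0,0.07,-0.003,0,0.12],[0,0,0,0.05,-0.002,0,0.12],[0,0,0,0,0,0,0.12],[0,0,0,-0.08,0.004,0,0.12],[0,0,0,-0.05,0.002,0.15,0.12],[0,0,0,0,0,0.24,0.12],[0,0,0,-0.24,0,0,0.12],[0,0,0,-0.24,0,0,0.12]]
  ]
}}

```text
time_s: 19.6
ee_pos: [471.6, 220.3, 85.6]
ee_rot: [179.9, 0.2, 177.3]
force: [-0.6, -0.5, -0.7]
gripper_width: 40.1
gripper_force: 0.0
```

Request:
{"name": "send_rows", "arguments": {
  "targets": [
    [[0,0,0,-0.24,0,0,0.12],[0,0,0,0,0,0,0.12],[0,0,0,0,0,0,0.12]]
  ]
}}

```text
time_s: 19.9
ee_pos: [422.5, 220.1, 84.5]
ee_rot: [180.0, 0.1, 177.4]
force: [0.3, -0.2, -0.4]
gripper_width: 39.8
gripper_force: 0.0
```

```bash
python3 - <<'E'
from h import *
t=tins()[0]
for q,_ in t:
    print(q,min((round(float(np.hypot(q[0]-T[n][0],q[1]-T[n][1])),1),n) for n in T))
snap("top","pics/g.png")
E
```

```text
[700.4, 213.8] (40.5, 'green')
[698.5, 9.8] (32.8, 'blue')
[695.3, -201.5] (37.9, 'red')
[638.6, 16.3] (27.5, 'blue')
[635.2, 216.2] (24.8, 'green')
[635.7, -205.7] (22.4, 'red')
[80.3, 518.5] (653.9, 'green')
```

View pics/g.png

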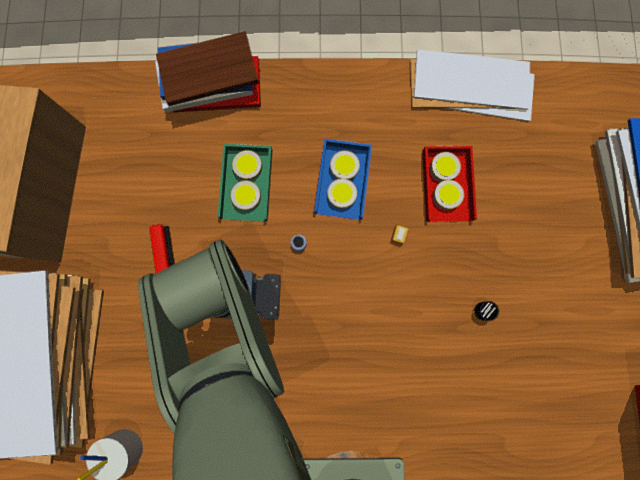

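The picture shows two tins in each tray: green at (246,165)/(245,196), blue at (344,165)/(342,194) and red at (446,166)/(449,194). The ink bottle, sharpener and clip pot are where they started. The arm partly covers the stapler, but the part that shows has not moved.

```bash
python3 -c "
from workcell import env
print(env.job_done())"
```

```text
the job is handed in; nothing more can be done
None
```

All five loose tins were slid in the order blue, green, red, blue, green; each tray now holds two, every tin measures within 41 mm of its tray's centre (limit 52 mm), and the job is handed in at about 20 s, though the judge returned no verdict.

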